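# Square a glass plate into the corner of a squaring plate

## Robot

A 6-joint arm with a two-finger parallel gripper is mounted at the origin on a cart in front of the work surface, level with it; the furniture and walls round the work are solid. World frame = base frame: x ahead of the robot, y to its left, z up, the work surface at z = 0. Lengths are in m, angles in rad, forces in N, time in s.
With the tool pointing down it reaches from about 0.35 to 0.975 m from the base axis. Payload 4.9 kg.
Tool frame: the origin (TCP) lies at the very end of the fingers, on their centre line; the grasp point (between the pads) lies 19 mm behind it (ctrl.grip_point_offset is the distance from the TCP to the grasp point, in m); z points along the fingers, y is the line along which they close (so a half turn about z gives the same grasp; the last joint's range is limited). The gripper opens to 85 mm and grips with 20 to 120 N. Pads are 22 mm wide; open, the fingers measure 114 mm over their backs; the gripper's body (76 mm by 85 mm) begins 54 mm behind the grasp point. The pads swing forward as they close: fully open they stand 13 mm farther back than shut.
Start: joints at [-1.312, 0.053, 1.613, -0, 1.476, -0.119], TCP at [0.231, -0.581, 0.231] pointing down, gripper open.
Joint ranges: [-3.01, 3.01], [-1.01, 2.22], [0.06, 2.58], [-1.02, 4.17], [0.09, 2.62], [-3.14, 3.14]. Speed limits (rad/s): [2.57, 2.57, 3.14, 3.14, 3.14, 3.14].

## Interface

Orientations are given as a rotation vector (axis times angle).
In Python, from station import ctrl gives the robot as it stands.
- The arm moves only by the tool send_rows, never from a script. Its argument "rows" is a list of rows, each a list of 3 entries, a list of its own where there are three numbers: the finger opening in cm, from 0 to 8.54, then the shift along the tool's x, y, z in cm, then the turn about the tool's z in degrees. A call has 1 to 10 rows; each row shifts and turns the commanded pose from where the row before left it, along the tool's axes as they then stand; what a row does not reach is not made up. A row lasts 1/8 s, in which the tool goes at most 62.5 mm and 10.7 degrees, less where a joint would pass 70% of its speed; a pose out of reach is approached as far as the arm can. A call with a gripper value outside its range is refused whole. The fingers move at their own pace and stop on an object; "newtons" is the grip in N (left out, the last holds). Time passes only in rows, so rows that do not move let the fingers close. It gives the time, the measured TCP pose, the force, the opening and the grip force at its end, in the units of the state.
- ctrl.get_obs(): the state, without advancing time (a new reading comes with each control period).
- ctrl.get_image(name): name is "scene" or "top" or "wrist"; returns a dict with "frame" (400x640x3 uint8, red, green, blue), "range_z" (400x640 float32, m along the optical axis (not along the pixel's ray), 0 where there is no reading), "fx", "fy", "cx", "cy" (pixels), "cam_to_world" (4x4, takes a point from camera to world coordinates). Camera axes: x right, y down, z forward; pixel columns grow to the right and rows downward; lengths in m; the calibration is good to about 2 mm. A picture is of the moment at which its call begins.
- ctrl.finish_job(): hands the job in; it is judged then, once.
The state is a dict: "t": time; "q": joint angles; "dq": joint speeds; "effort": joint torques, N m; "tool_pos": TCP position; "tool_rot": TCP orientation; "contact_force": force on the tool from outside, world axes, zero at the start; "wrist_torque": the same for the moment, N m; "opening": finger opening in m; "grip_force": force on a finger pad.
Only numpy, scipy, OpenCV 4.12 (cv2) and the standard library are available. Lean on these libraries where they do the work, as an engineer would, in place of code of your own. Each camera call takes 0.05 s, during which the arm holds its last target. There are 200 camera calls.

## Task

Take the nudging stick from its holder and, touching the glass plate only with the stick, slide the glass gently until its far edge lies flush on the far fence and hold it pressed there for about a second; then slide it along that fence until its left edge is flush on the left fence too and hold it pressed there for about a second. At each fence press with 3 to 6 N so that the contact is felt, and never with more than 8 N, for the glass is brittle. Leave the glass in the corner with no gap at either fence, stand the stick back in its holder, and leave the other things alone.

Things in the scene. Friction and masses are not known exactly. Their poses are not given: they have to be found in the camera images.
- squaring_plate: grey metal squaring plate, fixed, 150 x 140 mm (its x, y), flat top 12 mm above the origin, which is the centre of the underside. A far fence stands along its +x side (inner face at x = 63 mm) and a left fence along its +y side (inner face at y = 58 mm); the other sides are open. The corner points away from the robot and to its left, give or take the yaw
- corner (a point): the inner corner where the two fences meet, at the height of the flat top: (63, 58, 12) mm from the squaring plate's origin, with the same axes
- far_fence: the far fence, dark steel bar, 12 x 140 x 11 mm, smooth (friction with glass about 0.15), fixed on the squaring plate, with screw heads 2.5 mm higher; origin at the centre of its underside
- left_fence: the left fence, dark steel bar, 134 x 12 x 11 mm, smooth (friction with glass about 0.15), fixed on the squaring plate, with screw heads 2.5 mm higher; origin at the centre of its underside
- glass_plate: amber glass plate with a blue coated field, 60 x 45 x 8 mm (its x, y, z), 50 to 100 g, loose and flat on the squaring plate, slightly turned and 5 to 40 mm short of both fences; origin at the centre of its underside. Its +x edge (45 mm long) belongs on the far fence, its +y edge (60 mm long) on the left fence. It slides at 0.2 to 0.7 N
- glass_corner (a point): mid-height of the glass plate's corner at its +x, +y (30, 22.5, 4 mm): goes into the inner corner
- glass_right (a point): mid-height of the glass plate's corner at +x, -y (30, -22.5, 4 mm)
- glass_near (a point): mid-height of the glass plate's corner at -x, +y (-30, 22.5, 4 mm)
- stick_holder: grey plastic block, fixed, 50 x 50 x 35 mm high, with an upright through bore of 20 mm diameter (mouth bevelled to 24 mm) in its middle; origin at the centre of its underside. The stick's collar rests on the block's top, which leaves the tip 2 mm above the worktop and 6 mm of play round the rod
- nudging_stick: stick, 95 mm long, 50 g, upright in the holder; origin on the handle's axis at the height of the lower tip, z up. Slippery white rod, 8 mm in diameter, 0 to 33 mm; black collar, diameter 34, to 37; blue square handle 16 x 16 (sides along its x, y) to 95 mm, to be gripped. The rod sits in a stiff pivot under the collar: its tip stands up to 4.5 mm off the axis, to a side not reported
- grease_tin: white tin, 53 mm in diameter, 26 mm high, loose bystander; origin under its centre
- vial: small cream vial with blue cap, 23 mm in diameter, 48 mm high, loose bystander; origin under its centre
- specimen_mount: black round specimen mount, 30 mm in diameter, 18 mm high, loose bystander; origin under its centre
Things that resemble listed ones, but are neither listed nor needed, are in the scene too. Of the things like the nudging_stick, leave any that is green; of the rest the smaller one is meant.

How it is judged:
By the outcome, as a careful person would: the job done as asked, in the order asked, and still so for the second after the job is handed in, with the robot touching nothing.
It also fails if it takes over 72 s, if anything falls off the work surface, if the arm or the gripper's body presses on something with over 40 N, if the wrist force passes 120 N, or if a joint passes its speed limit or range.

## Working session

There is one attempt and no reset: what is moved stays moved. The work goes in short steps, Python scripts to look and compute and a tool call to move; the robot and the scene stay as the last step left them, time stands still between calls to the robot, and variables do not carry over. Pictures are saved under pics/ and viewed, at most 10 in all, crops included, and the job is handed in when it is done.

Besides the shell and the picture viewer there is one more tool, called after "Emit:" by a JSON object that holds its "name" and its "arguments". send_rows: Moves the arm, as the interface text tells. Its arguments: {"type":"object","properties":{"rows":{"type":"array","items":{"type":"array"}},"newtons":{"type":"number"}},"required":["rows"]}

```bash
ls; mkdir -p pics
cat > h.py <<'E'
import numpy as np, cv2
from scipy.spatial.transform import Rotation as R
from station import ctrl
def grab(n):
    im=ctrl.get_image(n); np.save(f'/tmp/{n}.npy',im,allow_pickle=True); return im
def load(n): return np.load(f'/tmp/{n}.npy',allow_pickle=True).item()
def save(im,name,box=None,s=1):
    f=cv2.cvtColor(im['frame'],cv2.COLOR_RGB2BGR)
    if box: f=f[box[1]:box[3],box[0]:box[2]]
    cv2.imwrite('pics/'+name,cv2.resize(f,None,fx=s,fy=s,interpolation=cv2.INTER_CUBIC))
def px(im,u,v,z=None):
    "world point of pixel; z: on that plane, else from depth"
    T=im['cam_to_world']; d=np.array([(u-im['cx'])/im['fx'],(v-im['cy'])/im['fy'],1])
    k=im['range_z'][int(round(v)),int(round(u))] if z is None else (z-T[2,3])/(T[:3,:3]@d)[2]
    return T[:3,3]+T[:3,:3]@d*k
E
python3 - <<'E'
from h import *
for n in('top','scene'):
    im=grab(n); save(im,n+'.png'); print(n,im['cam_to_world'].round(3).tolist(),im['fx'])
print(ctrl.get_obs())
E
```

```text
pics
top [[-0.01, -0.986, 0.168, 0.347], [-1.0, 0.014, 0.021, 0.069], [-0.023, -0.167, -0.986, 1.233], [0.0, 0.0, 0.0, 1.0]] 498.94835032053555
scene [[-0.919, -0.219, 0.327, 0.155], [-0.393, 0.547, -0.739, 0.944], [-0.017, -0.808, -0.589, 0.732], [0.0, 0.0, 0.0, 1.0]] 379.38185162059614
{'t': 0.1, 'q': array([-1.31200402e+00,  5.33241181e-02,  1.61416642e+00,  1.44506034e-05,
        1.47603274e+00, -1.18977382e-01]), 'dq': array([-0.00018561, -0.00060782, -0.00361415,  0.00082586, -0.00040075,
       -0.00224579]), 'effort': array([ 2.40331810e-04, -3.94903779e+01, -3.71363533e+01, -8.79080949e-05,
        3.91446098e-03, -1.71683723e-05]), 'tool_pos': array([ 0.23039892, -0.5803629 ,  0.23015953]), 'tool_rot': array([-3.08382478e+00, -5.89513093e-01,  1.89173861e-04]), 'contact_force': array([ 0.06145663, -0.20388549,  0.28426957]), 'wrist_torque': array([0.02653508, 0.01383696, 0.04900867]), 'grip_force': 0.0, 'opening': 0.08580815684734074}
```

View pics/top.png

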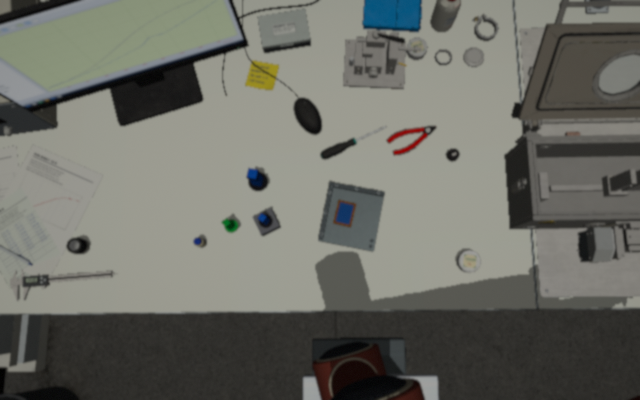

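View pics/scene.png

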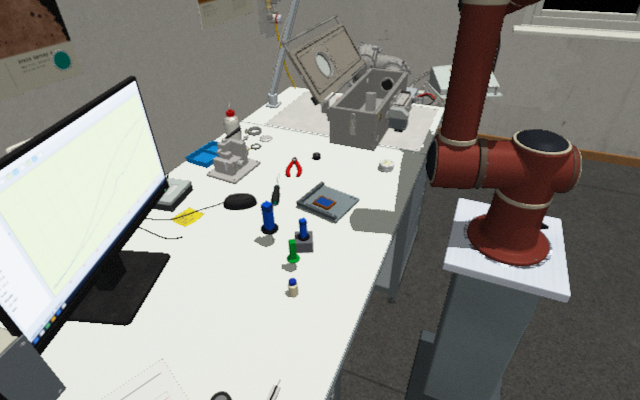

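Top view: squaring plate centred near (352,216) with the glass at (345,213). The holder with the small blue stick is at (266,220), the larger blue stick at (258,180), the green one at (231,225) and the vial at (200,241).

Run:
```python
from h import *
im=load('top'); save(im,'topc.png',(240,165,400,265),5)
for n,u,v,z in [('holder',266,222,.035),('handle',264.5,217,.095),('plate',352,216,.012),('glass',345,213,.02)]: print(n,px(im,u,v,z).round(4), px(im,u,v).round(4))
```

```text
holder [0.518  0.2464 0.035 ] [0.5148 0.2431 0.0571]
handle [0.5212 0.2411 0.095 ] [0.5209 0.2408 0.0968]
plate [0.5335 0.0366 0.012 ] [0.5319 0.0369 0.0225]
glass [0.54   0.0539 0.02  ] [0.5408 0.0538 0.0149]
```

View pics/topc.png

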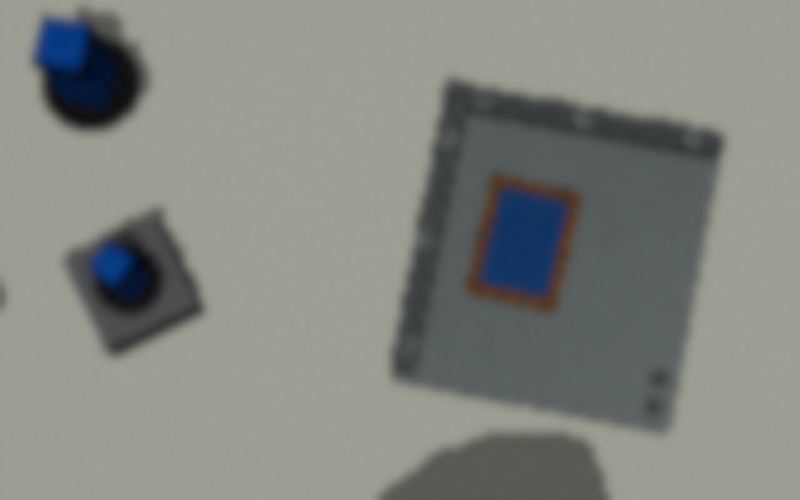

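The crop gives a squaring plate yaw of about -11°. The glass is loose near the corner. The stick's handle is at about (115,265) in the crop. Moving above it for a wrist view.

Emit:
{"name": "send_rows", "arguments": {"rows": [[5,[4,-4.6,0],0],[5,[4,-4.6,0],0],[5,[4,-4.6,0],0],[5,[4,-4.6,0],0],[5,[4,-4.6,0],0],[5,[4,-4.6,0],0],[5,[4,-4.6,0],0],[5,[4,-4.6,0],0],[5,[4,-4.6,0],0],[5,[4,-4.6,0],0]], "newtons": 40}}

```text
t: 1.35
tool_pos: [0.4327, -0.0037, 0.2311]
tool_rot: [3.085, 0.59, 0.001]
contact_force: [0.6, -0.4, -0.5]
opening: 0.0504
grip_force: 0.0
```

Emit:
{"name": "send_rows", "arguments": {"rows": [[5,[3,-3.4,0],0],[5,[3,-3.4,0],0],[5,[3,-3.4,0],0],[5,[3,-3.4,0],0],[5,[3,-3.4,0],0],[5,[0,0,0],0],[5,[0,0,0],0]]}}

```text
t: 2.22
tool_pos: [0.5089, 0.2072, 0.2307]
tool_rot: [3.085, 0.59, -0.002]
contact_force: [-0.7, -0.3, 1.0]
opening: 0.0501
grip_force: 0.0
```

Run:
```python
from h import *
im=grab('wrist'); save(im,'w1.png'); o=ctrl.get_obs()
print(o['t'],o['tool_pos'],R.from_rotvec(o['tool_rot']).as_matrix().round(4).tolist(),o['contact_force'])
print(im['cam_to_world'].round(4).tolist(),im['fx'])
```

```text
2.275 [0.5089802  0.2068303  0.23088264] [[0.9297, 0.3683, -0.0008], [0.3683, -0.9297, -0.0006], [-0.001, 0.0002, -1.0]] [ 0.78095514 -0.28211106  0.09676401]
[[0.3687, -0.8938, -0.2554, 0.5723], [-0.9296, -0.3547, -0.1007, 0.2323], [-0.0005, 0.2745, -0.9616, 0.3734], [0.0, 0.0, 0.0, 1.0]] 306.13203235084484
```

View pics/w1.png

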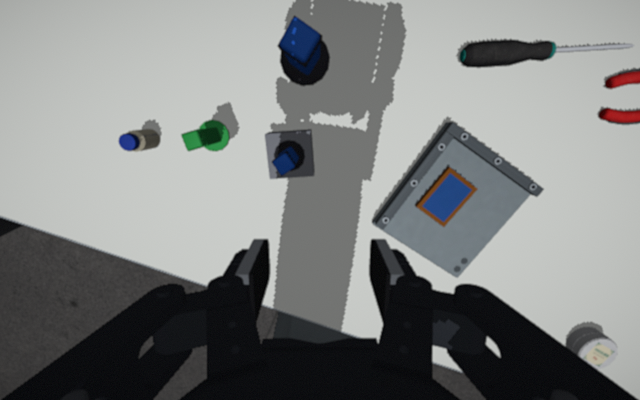

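Wrist view: holder at (290,154) with the blue handle top at about (287,161), the glass at (446,196), and the fence corner at about (451,122). Enlarging.

Run:
```python
import cv2,numpy as np
from h import *
im=load('wrist'); f=cv2.cvtColor(im['frame'],cv2.COLOR_RGB2BGR)
a=cv2.resize(f[120:190,255:325],None,fx=5,fy=5,interpolation=cv2.INTER_CUBIC)
b=cv2.resize(f[105:285,365:551],None,fx=2.4,fy=2.4,interpolation=cv2.INTER_CUBIC)
o=np.zeros((432,800,3),np.uint8);o[:350,:350]=a;o[:b.shape[0],352:352+b.shape[1]]=b[:, :448]
cv2.imwrite('pics/w1c.png',o)
```

```text
(no output)
```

View pics/w1c.png

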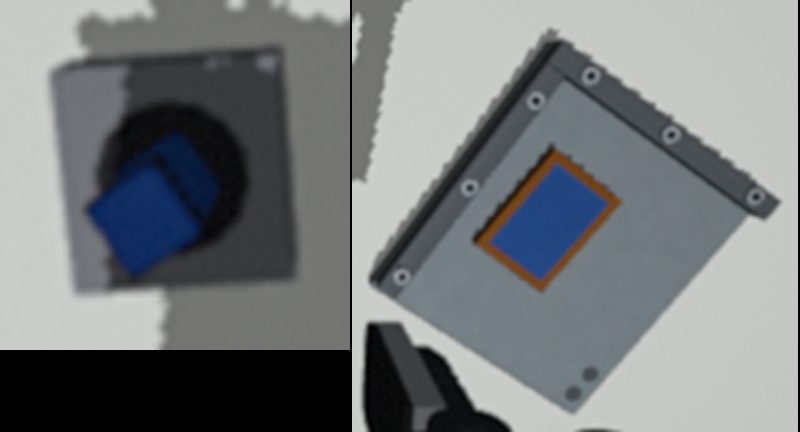

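Run:
```python
from h import *
from scipy.optimize import least_squares
im=load('wrist')
def fit(world2d,model,name):
    w=np.array(world2d)[:,:2];m=np.array(model)/1000
    def f(p): c,s=np.cos(p[2]),np.sin(p[2]); return (m@np.array([[c,s],[-s,c]])+p[:2]-w).ravel()
    best=min((least_squares(f,[*w.mean(0),a]) for a in(-.2,.5)),key=lambda r:r.cost)
    print(name,best.x[:2].round(4),np.degrees(best.x[2]).round(2),'res mm',(best.fun*1000).round(1)); return best.x
L=lambda u,v,z:px(im,255+u/5,120+v/5,z)
G=lambda u,v,z:px(im,365+(u-352)/2.4,105+v/2.4,z)
h=fit([L(88,210,.097),L(155,165,.097),L(205,237,.097),L(135,278,.097)],[(-8,8),(8,8),(8,-8),(-8,-8)],'handle')
fit([L(55,70,.035),L(280,48,.035),L(297,275,.035),L(75,293,.035)],[(-25,25),(25,25),(25,-25),(-25,-25)],'holder')
p=fit([G(575,411,.012),G(563,40,.023),G(779,204,.023),G(371,281,.023),G(565,80,.023)],[(-75,-70),(75,70),(75,-70),(-71,70),(63,58)],'plate')
g=fit([G(557,150,.02),G(621,203,.02),G(541,290,.02),G(474,240,.02)],[(30,22.5),(30,-22.5),(-30,-22.5),(-30,22.5)],'glass')
c,s=np.cos(p[2]),np.sin(p[2]);Rm=np.array([[c,-s],[s,c]])
print('glass in plate mm',Rm.T@(g[:2]-p[:2])*1000,np.degrees(g[2]-p[2]))
for q in[(30,22.5),(30,-22.5),(-30,22.5),(-30,-22.5)]:
    a,b=np.cos(g[2]),np.sin(g[2]); print(q,(Rm.T@(np.array([[a,-b],[b,a]])@np.array(q)/1000+g[:2]-p[:2])*1000).round(1))
for u,v in[(287,161),(290,170)]: print(px(im,u,v))
```

```text
handle [0.5174 0.245 ] -35.82 res mm [-0.1  0.6  0.7 -0.2  0.3 -0.2 -0.8 -0.2]
holder [0.5179 0.2452] -64.2 res mm [ 0.3  1.1 -0.3 -0.2 -0.3 -0.4  0.3 -0.4]
plate [0.5298 0.0384] -12.18 res mm [-3.6  1.1  0.9  0.5  1.4 -0.1 -1.1 -2.3  2.4  0.9]
glass [0.5366 0.054 ] -15.7 res mm [ 1.2  0.5  0.9 -0.7 -1.4  0.4 -0.6 -0.2]
glass in plate mm [ 3.41154328 16.76689467] -3.514814371816443
(30, 22.5) [34.7 37.4]
(30, -22.5) [32.  -7.5]
(-30, 22.5) [-25.2  41.1]
(-30, -22.5) [-27.9  -3.9]
[0.52129495 0.24371815 0.09615018]
[0.51438402 0.23834013 0.09551962]
```

Handle at (0.517,0.245), holder at (0.518,0.245). The glass is about 29 mm short of the far fence and 19 mm short of the left one. Align over the stick.

Emit:
{"name": "send_rows", "arguments": {"rows": [[5,[2.2,-3.25,0],0],[5,[0,0,2],-8],[5,[0,0,2],-8],[5,[0,0,2],-8],[5,[0,0,2],-8.6],[5,[0,0,0],0],[5,[0,0,0],0]]}}

```text
t: 3.15
tool_pos: [0.5183, 0.2453, 0.1523]
tool_rot: [2.798, 1.428, 0.002]
contact_force: [-0.9, 0.4, 1.1]
opening: 0.05
grip_force: 0.0
```

Run:
```python
from h import *
im=grab('wrist'); o=ctrl.get_obs()
M=R.from_rotvec(o['tool_rot']).as_matrix()
print(o['tool_pos'],np.degrees(np.arctan2(M[1,0],M[0,0])),o['q'].round(3))
d=np.array([.5176,.2451,.05])-o['tool_pos'];print('tool cm',M.T@d*100)
w=load('top'); print('big',[px(w,*p).round(3) for p in((253,174),(258,182))])
f=cv2.cvtColor(im['frame'],cv2.COLOR_RGB2BGR)
cv2.imwrite('pics/w2.png',f)
```

```text
[0.518548   0.24556338 0.15273267] 54.10824983344347 [ 0.313 -0.009  1.809 -0.     1.339  0.939]
tool cm [-0.11033943 -0.06303193 10.27302278]
big [array([0.614, 0.262, 0.134]), array([0.604, 0.257, 0.096])]
```

View pics/w2.png

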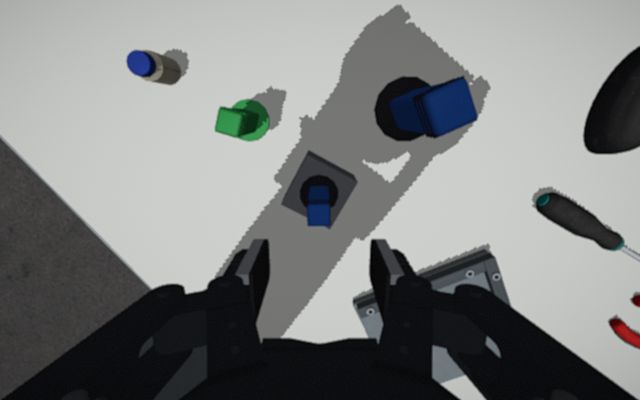

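Handle at (319,205) is square to the fingers and centred between them. Descend and grip.

Emit:
{"name": "send_rows", "arguments": {"rows": [[5,[-0.1,-0.05,3],0],[5,[0,0,3],0],[5,[0,0,2.5],0],[5,[0,0,1.7],0],[5,[0,0,0],0],[5,[0,0,0],0],[1,[0,0,0],0],[1,[0,0,0],0],[1,[0,0,0],0],[1,[0,0,0],0]], "newtons": 90}}

```text
t: 4.45
tool_pos: [0.5177, 0.2456, 0.0505]
tool_rot: [2.796, 1.432, 0.003]
contact_force: [0.3, -0.7, 6.1]
opening: 0.0149
grip_force: 87.9
```

Emit:
{"name": "send_rows", "arguments": {"rows": [[1,[0,0,0],0],[1,[0,0,0],0]]}}

```text
t: 4.7
tool_pos: [0.5177, 0.2456, 0.0505]
tool_rot: [2.796, 1.432, 0.003]
contact_force: [0.5, -0.6, 5.2]
opening: 0.0151
grip_force: 87.9
```

Emit:
{"name": "send_rows", "arguments": {"rows": [[1,[0,0,-1.5],0],[1,[0,0,-3],0],[1,[0,0,-3],0],[1,[-4,2.2,0],0],[1,[-4,2.2,0],0],[1,[-4,2.2,0],0],[1,[-4.1,2.15,0],0],[1,[0,0,0],9.5],[1,[0,0,0],9.5],[1,[0,0,0],9.5]]}}

```text
t: 5.95
tool_pos: [0.4934, 0.0633, 0.1245]
tool_rot: [-3.065, -0.691, 0.001]
contact_force: [-0.1, -0.2, -0.5]
opening: 0.0148
grip_force: 87.6
```

Emit:
{"name": "send_rows", "arguments": {"rows": [[1,[0,0,0],9.5],[1,[0,0,0],9.5],[1,[0,0,0],9.5],[1,[0,0,0],9.3],[1,[0,0,0],0],[1,[0,0,0],0]]}}

```text
t: 6.7
tool_pos: [0.4936, 0.0636, 0.1244]
tool_rot: [3.125, -0.326, -0.0]
contact_force: [0.2, 0.2, -1.0]
opening: 0.015
grip_force: 87.6
```

Run:
```python
from h import *
im=grab('wrist'); o=ctrl.get_obs(); M=R.from_rotvec(o['tool_rot']).as_matrix()
print(o['tool_pos'],np.degrees(np.arctan2(M[1,0],M[0,0])),o['q'].round(2),o['contact_force'],o['wrist_torque'])
f=cv2.cvtColor(im['frame'],cv2.COLOR_RGB2BGR)
s=grab('scene'); g=cv2.cvtColor(s['frame'],cv2.COLOR_RGB2BGR)
T=np.linalg.inv(s['cam_to_world']); c=T@np.r_[o['tool_pos']-[0,0,.04],1]; u,v=int(s['fx']*c[0]/c[2]+s['cx']),int(s['fy']*c[1]/c[2]+s['cy']); print(u,v)
a=cv2.resize(g[v-40:v+40,u-40:u+40],(320,320),interpolation=cv2.INTER_CUBIC)
out=np.zeros((400,800,3),np.uint8); out[:,:480]=f[:,80:560]; out[:320,480:]=a
cv2.imwrite('pics/w3.png',out)
for k in range(3):
    ctrl.get_image('wrist'); o=ctrl.get_obs(); print(o['contact_force'].round(2),o['wrist_torque'].round(3))
```

```text
[0.49363796 0.06358004 0.12435296] -11.950387743262173 [-0.02 -0.17  2.01  0.    1.3   1.76] [-0.78384064  0.6632487  -0.72296394] [ 0.02355587 -0.05053078 -0.00533594]
335 188
[ 0.5   0.35 -0.52] [-0.033  0.042  0.008]
[-0.62 -0.36 -0.31] [-0.003  0.012  0.064]
[-0.15 -1.34 -0.34] [ 0.007  0.028 -0.011]
```

View pics/w3.png

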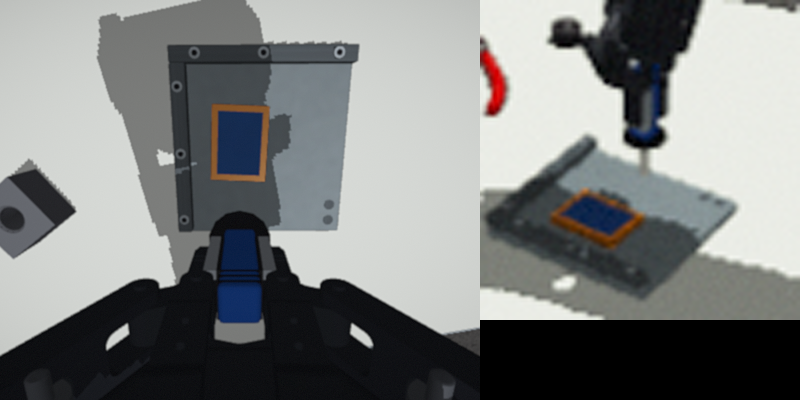

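Wrist: far fence spans (168..358, 45..63) in the crop, glass corners (211,105), (269,107), (267,182), (211,178). The stick is held plumb. In the scene crop the rod hangs near the collar's middle. Refit the plate and glass.

```bash
cat >> h.py <<'E'
from scipy.optimize import least_squares
def fit(w,m,a=-.2):
    w=np.array(w)[:,:2];m=np.array(m)/1000
    def f(p): c,s=np.cos(p[2]),np.sin(p[2]); return (m@np.array([[c,s],[-s,c]])+p[:2]-w).ravel()
    b=least_squares(f,[*w.mean(0),a]); print(b.x.round(4),np.degrees(b.x[2]).round(2),'res',(b.fun*1000).round(1)); return b.x
GM=[(30,22.5),(30,-22.5),(-30,-22.5),(-30,22.5)]
PM=[(75,70),(75,-70),(-75,-70),(-71,70),(63,58)]
def rel(p,g):
    c,s=np.cos(p[2]),np.sin(p[2]);Rm=np.array([[c,-s],[s,c]]); a,b=np.cos(g[2]),np.sin(g[2])
    for q in [(0,0)]+GM: print(q,(Rm.T@(np.array([[a,-b],[b,a]])@np.array(q)/1000+g[:2]-p[:2])*1000).round(1))
def tipos(p):
    o=ctrl.get_obs(); c,s=np.cos(p[2]),np.sin(p[2]); print('tcp in plate',(np.array([[c,s],[-s,c]])@(o['tool_pos'][:2]-p[:2])*1000).round(2), o['tool_pos'][2].round(4), o['t'].round(2))
def force(n,yaw):
    F=[]
    for k in range(n):
        F.append(np.r_[(lambda o:np.r_[o['contact_force'],o['wrist_torque']])(ctrl.get_obs())]); 
        if k<n-1: ctrl.get_image('wrist')
    F=np.mean(F,0); c,s=np.cos(yaw),np.sin(yaw); r=lambda v:np.array([c*v[0]+s*v[1],-s*v[0]+c*v[1],v[2]])
    print('F plate',r(F[:3]).round(2),'T plate',r(F[3:]).round(3))
E
python3 - <<'E'
from h import *
im=load('wrist')
G=lambda u,v,z:px(im,80+u,v,z)
g=fit([G(211,105,.02),G(269,107,.02),G(267,182,.02),G(211,178,.02)],GM)
p=fit([G(168,45,.023),G(358,45,.023),G(337,230,.012),G(179,230,.023),G(187,63,.023)],PM)
rel(p,g); tipos(p); np.save('/tmp/p.npy',p)
# tip look-through: handle/collar
E
```

```text
[ 0.5359  0.0537 -0.2364] -13.54 res [ 0.6 -0.5  0.8 -0.7  0.5  1.  -1.8  0.2]
[ 0.5296  0.0369 -0.208 ] -11.92 res [ 0.9  0.2  0.5 -1.9 -1.2 -0.5 -1.4  0.9  1.2  1.4]
(0, 0) [ 2.7 17.7]
(30, 22.5) [33.3 39.4]
(30, -22.5) [32.  -5.6]
(-30, -22.5) [-28.   -3.9]
(-30, 22.5) [-26.7  41.1]Traceback (most recent call last):
  File "<stdin>", line 6, in <module>
  File "h.py", line 27, in tipos
    o=ctrl.get_obs(); c,s=np.cos(p[2]),np.sin(p[2]); print('tcp in plate',(np.array([[c,s],[-s,c]])@(o['tool_pos'][:2]-p[:2])*1000).round(2), o['tool_pos'][2].round(4), o['t'].round(2))
                                                                                                                                                                         ^^^^^^^^^^^^
AttributeError: 'float' object has no attribute 'round'
```

Emit:
{"name": "send_rows", "arguments": {"rows": [[1,[0,0.1,2],0],[1,[0,0,2],0],[1,[0,0,1.5],0],[1,[0,0,0.7],0],[1,[0,0,0],0],[1,[0.2,0,0],0],[1,[0.2,0,0],0],[1,[0.2,0,0],0],[1,[0.2,0,0],0],[1,[0.2,0,0],0]]}}

```text
t: 8.2
tool_pos: [0.5035, 0.0605, 0.0624]
tool_rot: [-3.124, 0.33, 0.0]
contact_force: [-1.1, -0.2, -0.3]
opening: 0.0151
grip_force: 87.6
```

Emit:
{"name": "send_rows", "arguments": {"rows": [[1,[0.2,0,0],0],[1,[0.2,0,0],0],[1,[0.2,0,0],0],[1,[0.2,0,0],0],[1,[0.2,0,0],0],[1,[0.2,0,0],0],[1,[0.2,0,0],0],[1,[0.2,0,0],0],[1,[0.2,0,0],0],[1,[0,0,0],0]]}}

```text
t: 9.45
tool_pos: [0.5212, 0.0567, 0.0624]
tool_rot: [-3.124, 0.33, -0.0]
contact_force: [0.4, -1.0, -0.4]
opening: 0.015
grip_force: 87.6
```

```bash
sed -i "s/o\['t'\].round(2)/round(o['t'],2)/" h.py
python3 - <<'E'
from h import *
im=load('wrist');G=lambda u,v,z:px(im,80+u,v,z)
p=np.array([.5296,.0369,-.208]);np.save('/tmp/p.npy',p)
tipos(p);im=grab('wrist');force(3,p[2]);tipos(p)
save(im,'w4.png',(220,20,460,270),2.4)
E
```

```text
tcp in plate [-12.32  17.63] 0.0624 9.45
F plate [-0.31  0.31 -0.61] T plate [ 0.025 -0.031 -0.019]
tcp in plate [-12.51  17.63] 0.0624 9.6
```

View pics/w4.png

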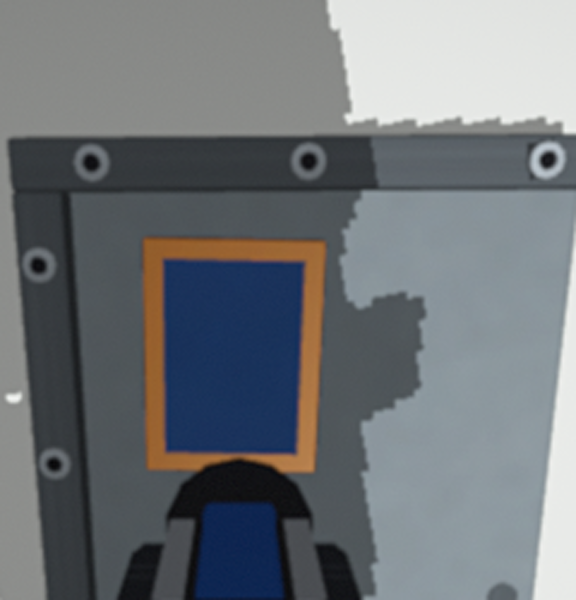

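Glass corners in crop: (145,239), (326,241), (316,471), (150,469). Far fence's inner top edge is at y≈190, still parallel to the glass.

Run:
```python
from h import *
im=load('wrist');G=lambda u,v,z:px(im,220+u/2.4,20+v/2.4,z)
p=np.load('/tmp/p.npy')
g=fit([G(145,239,.02),G(326,241,.02),G(316,471,.02),G(150,469,.02)],GM); rel(p,g)
print(px(im,*[220+70/2.4,20+190/2.4],.023),p)
c,s=np.cos(p[2]),np.sin(p[2])
for u,v in[(70,190),(400,188)]: print('fence top inner',np.array([[c,s],[-s,c]])@(G(u,v,.023)[:2]-p[:2])*1000)
```

```text
[ 0.5545  0.0499 -0.2228] -12.77 res [ 0.5  0.3  0.2 -0.5 -0.4 -0.3 -0.3  0.5]
(0, 0) [21.7 17.9]
(30, 22.5) [52.  39.9]
(30, -22.5) [51.4 -5.1]
(-30, -22.5) [-8.6 -4.2]
(-30, 22.5) [-8.  40.8]
[0.60286365 0.07911242 0.023     ] [ 0.5296  0.0369 -0.208 ]
fence top inner [62.96750745 56.43175828]
fence top inner [ 63.19176538 -21.41560622]
```

Emit:
{"name": "send_rows", "arguments": {"rows": [[1,[0.15,0,0],0],[1,[0.15,0,0],0],[1,[0.15,0,0],0],[1,[0.15,0,0],0],[1,[0.15,0,0],0],[1,[0.1,0,0],0],[1,[0.05,0,0],0],[1,[0,0,0],0]]}}

```text
t: 10.6
tool_pos: [0.5298, 0.0548, 0.0623]
tool_rot: [3.124, -0.33, 0.0]
contact_force: [-0.5, -0.0, -0.8]
opening: 0.0153
grip_force: 87.6
```

Emit:
{"name": "send_rows", "arguments": {"rows": [[1,[0.03,0,0],0],[1,[0.03,0,0],0],[1,[0,0,0],0]]}}

```text
t: 10.98
tool_pos: [0.5303, 0.0547, 0.0623]
tool_rot: [3.124, -0.33, 0.0]
contact_force: [-0.6, -0.0, 0.1]
opening: 0.0148
grip_force: 87.6
```

Run:
```python
from h import *
p=np.load('/tmp/p.npy');force(4,p[2]);tipos(p)
```

```text
F plate [-0.12  0.3  -0.59] T plate [-0.02   0.069  0.007]
tcp in plate [-2.98 17.6 ] 0.0623 11.12
```

Emit:
{"name": "send_rows", "arguments": {"rows": [[1,[0.03,0,0],0],[1,[0.03,0,0],0],[1,[0,0,0],0]]}}

```text
t: 11.5
tool_pos: [0.531, 0.0546, 0.0623]
tool_rot: [-3.124, 0.33, -0.0]
contact_force: [-0.5, -0.6, -1.4]
opening: 0.0147
grip_force: 87.6
```

Emit:
{"name": "send_rows", "arguments": {"rows": [[1,[0.03,0,0],0],[1,[0,0,0],0]]}}

```text
t: 11.75
tool_pos: [0.5312, 0.0545, 0.0623]
tool_rot: [-3.124, 0.33, -0.0]
contact_force: [-0.2, -0.1, -0.9]
opening: 0.015
grip_force: 87.6
```

Emit:
{"name": "send_rows", "arguments": {"rows": [[1,[0.03,0,0],0],[1,[0,0,0],0]]}}

```text
t: 12.0
tool_pos: [0.5315, 0.0545, 0.0623]
tool_rot: [-3.124, 0.33, -0.0]
contact_force: [-0.4, 0.0, -0.4]
opening: 0.0149
grip_force: 87.6
```

Run:
```python
from h import *
p=np.load('/tmp/p.npy');force(4,p[2]);tipos(p)
```

```text
F plate [ 0.22 -0.47 -1.02] T plate [-0.026  0.066 -0.008]
tcp in plate [-1.74 17.6 ] 0.0623 12.15
```

Emit:
{"name": "send_rows", "arguments": {"rows": [[1,[0.03,0,0],0],[1,[0,0,0],0]]}}

```text
t: 12.4
tool_pos: [0.5318, 0.0544, 0.0623]
tool_rot: [3.124, -0.33, 0.0]
contact_force: [-0.6, 0.9, -0.2]
opening: 0.0147
grip_force: 87.6
```

Run:
```python
from h import *
p=np.load('/tmp/p.npy');force(3,p[2]);tipos(p)
```

```text
F plate [-0.42  0.18 -0.38] T plate [0.012 0.036 0.017]
tcp in plate [-1.46 17.59] 0.0623 12.5
```

Emit:
{"name": "send_rows", "arguments": {"rows": [[1,[0.03,0,0],0],[1,[0,0,0],0]]}}

```text
t: 12.75
tool_pos: [0.5321, 0.0543, 0.0623]
tool_rot: [3.124, -0.33, 0.0]
contact_force: [-0.5, -0.6, -1.5]
opening: 0.0152
grip_force: 87.6
```

Run:
```python
from h import *
p=np.load('/tmp/p.npy');force(3,p[2]);tipos(p)
```

```text
F plate [-0.39 -0.42 -1.11] T plate [-0.014  0.056 -0.015]
tcp in plate [-1.14 17.61] 0.0623 12.85
```

Emit:
{"name": "send_rows", "arguments": {"rows": [[1,[0.03,0,0],0],[1,[0,0,0],0]]}}

```text
t: 13.1
tool_pos: [0.5323, 0.0543, 0.0623]
tool_rot: [3.124, -0.33, -0.0]
contact_force: [0.1, -0.8, -1.4]
opening: 0.0147
grip_force: 87.6
```

Emit:
{"name": "send_rows", "arguments": {"rows": [[1,[0.02,0,0],0],[1,[0,0,0],0]]}}

```text
t: 13.35
tool_pos: [0.5324, 0.0543, 0.0622]
tool_rot: [-3.124, 0.33, 0.001]
contact_force: [-0.3, 0.8, -0.9]
opening: 0.0148
grip_force: 87.6
```

Run:
```python
from h import *
p=np.load('/tmp/p.npy');force(3,p[2]);tipos(p)
```

```text
F plate [-0.76  0.21 -0.87] T plate [0.01  0.187 0.03 ]
tcp in plate [-0.8  17.58] 0.0622 13.45
```

Emit:
{"name": "send_rows", "arguments": {"rows": [[1,[0.02,0,0],0],[1,[0,0,0],0]]}}

```text
t: 13.7
tool_pos: [0.5326, 0.0543, 0.0622]
tool_rot: [-3.124, 0.33, 0.001]
contact_force: [-1.2, 0.3, -1.3]
opening: 0.0146
grip_force: 87.6
```

Run:
```python
from h import *
p=np.load('/tmp/p.npy');force(3,p[2]);tipos(p)
```

```text
F plate [-1.64  0.5  -0.78] T plate [-0.     0.348 -0.013]
tcp in plate [-0.67 17.61] 0.0622 13.8
```

Emit:
{"name": "send_rows", "arguments": {"rows": [[1,[0.02,0,0],0],[1,[0,0,0],0]]}}

```text
t: 14.05
tool_pos: [0.5327, 0.0542, 0.0621]
tool_rot: [-3.124, 0.33, 0.001]
contact_force: [-3.3, 1.1, -1.5]
opening: 0.0148
grip_force: 87.6
```

Run:
```python
from h import *
p=np.load('/tmp/p.npy');force(3,p[2]);tipos(p)
```

```text
F plate [-2.96  0.15 -0.25] T plate [0.009 0.54  0.016]
tcp in plate [-0.53 17.59] 0.0622 14.15
```

Emit:
{"name": "send_rows", "arguments": {"rows": [[1,[0.02,0,0],0],[1,[0.015,0,0],0],[1,[0,0,0],0]]}}

```text
t: 14.52
tool_pos: [0.5329, 0.0542, 0.0621]
tool_rot: [-3.124, 0.33, 0.002]
contact_force: [-4.2, 0.1, 0.1]
opening: 0.0146
grip_force: 87.6
```

Run:
```python
from h import *
p=np.load('/tmp/p.npy');force(5,p[2]);tipos(p)
```

```text
F plate [-3.99 -0.12 -0.11] T plate [-0.002  0.917  0.   ]
tcp in plate [-0.32 17.56] 0.062 14.72
```

Emit:
{"name": "send_rows", "arguments": {"rows": [[1,[0,0,0],0],[1,[0,0,0],0],[1,[0,0,0],0],[1,[0,0,0],0],[1,[0,0,0],0],[1,[0,0,0],0],[1,[0,0,0],0],[1,[0,0,0],0]]}}

```text
t: 15.72
tool_pos: [0.533, 0.0541, 0.0621]
tool_rot: [-3.124, 0.33, 0.001]
contact_force: [-5.1, 0.5, 0.3]
opening: 0.0148
grip_force: 87.6
```

Run:
```python
from h import *
p=np.load('/tmp/p.npy');im=grab('wrist');force(3,p[2]);tipos(p)
save(im,'w5.png',(220,20,460,270),2.4)
```

```text
F plate [-5.12  0.37 -0.15] T plate [0.036 1.103 0.003]
tcp in plate [-0.25 17.59] 0.0621 15.88
```

View pics/w5.png

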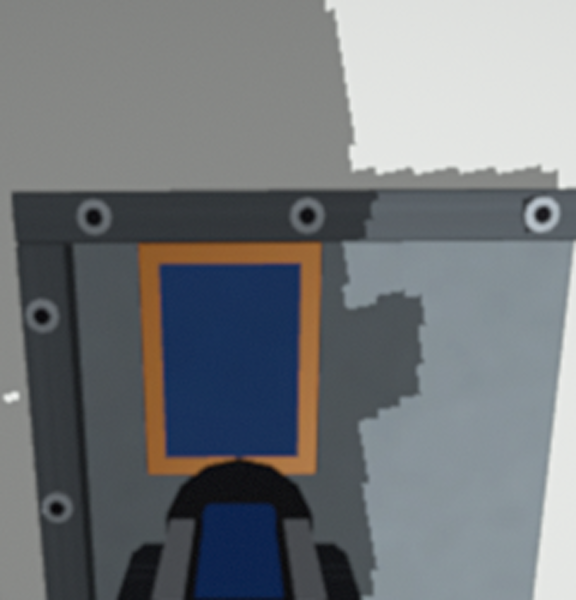

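Glass lies flush on the far fence (edge at y≈242, parallel) and was held at 4–5 N for over a second. Now round to its right side.

Emit:
{"name": "send_rows", "arguments": {"rows": [[1,[-0.05,0,0],0],[1,[-0.1,0,0],0],[1,[-0.5,0,0],0],[1,[-0.55,0,0],0],[1,[0,1.9,0],0],[1,[0,1.85,0],0],[1,[1.5,0,0],0],[1,[1.5,0,0],0],[1,[1.53,0,0],0],[1,[0,0,0],0]]}}

```text
t: 17.12
tool_pos: [0.5596, 0.0104, 0.0625]
tool_rot: [-3.124, 0.33, -0.001]
contact_force: [-0.1, 0.5, -0.7]
opening: 0.0146
grip_force: 87.8
```

Run:
```python
from h import *
p=np.load('/tmp/p.npy');im=grab('wrist');force(3,p[2]);tipos(p)
save(im,'w6.png',(220,20,460,270),2.4)
```

```text
F plate [-0.19 -0.36 -0.61] T plate [ 0.033  0.006 -0.011]
tcp in plate [ 32.95 -19.73] 0.0619 17.27
```

View pics/w6.png

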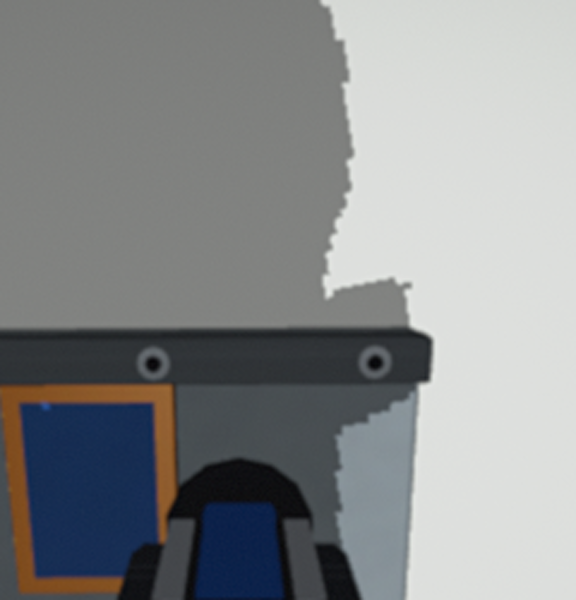

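The glass stayed flush at the far fence (right edge at x≈175), and the stick stands clear to its right. Slide it left.

Emit:
{"name": "send_rows", "arguments": {"rows": [[1,[0,-0.2,0],0],[1,[0,-0.2,0],0],[1,[0,-0.2,0],0],[1,[0,-0.15,0],0],[1,[0,-0.15,0],0],[1,[0,-0.15,0],0],[1,[0,-0.15,0],0],[1,[0,-0.15,0],0],[1,[0,-0.15,0],0],[1,[0,-0.15,0],0]]}}

```text
t: 18.52
tool_pos: [0.5615, 0.0266, 0.0623]
tool_rot: [3.124, -0.33, -0.0]
contact_force: [0.1, -0.5, -0.2]
opening: 0.0147
grip_force: 87.8
```

Emit:
{"name": "send_rows", "arguments": {"rows": [[1,[0,-0.15,0],0],[1,[0,-0.15,0],0],[1,[0,-0.1,0],0],[1,[0,-0.1,0],0],[1,[0,-0.1,0],0],[1,[0,0,0],0]]}}

```text
t: 19.27
tool_pos: [0.5628, 0.0326, 0.0623]
tool_rot: [-3.124, 0.33, -0.0]
contact_force: [1.0, -0.9, 0.2]
opening: 0.0147
grip_force: 87.8
```

```bash
cat >> h.py <<'E'
def glass(im,p):
    hsv=cv2.cvtColor(im['frame'],cv2.COLOR_RGB2HSV); m=((hsv[...,0]>5)&(hsv[...,0]<25)&(hsv[...,1]>130)&(hsv[...,2]>60)).astype(np.uint8)
    n,l,st,_=cv2.connectedComponentsWithStats(m); k=1+np.argmax(st[1:,4]); v,u=np.where(l==k)
    W=np.array([px(im,a,b,.02)[:2] for a,b in zip(u,v)])-p[:2]; c,s=np.cos(p[2]),np.sin(p[2]); W=W@np.array([[c,-s],[s,c]])*1000
    (cx,cy),(w,h),a=cv2.minAreaRect(W.astype(np.float32)); print('glass in plate c',round(cx,1),round(cy,1),'size',round(w,1),round(h,1),'ang',round((a+45)%90-45,2))
    far=[W[(W[:,1]>y)&(W[:,1]<y+3),0].max() for y in np.arange(W[:,1].min()+1,W[:,1].max()-4,6)]; print('far edge x along y',np.round(far,1))
    lf=[W[(W[:,0]>x)&(W[:,0]<x+3),1].max() for x in np.arange(W[:,0].min()+1,W[:,0].max()-4,8)]; print('left edge y along x',np.round(lf,1))
E
python3 - <<'E'
from h import *
p=np.load('/tmp/p.npy');im=grab('wrist');glass(im,p);force(3,p[2]);tipos(p)
E
```

```text
glass in plate c 33.1 28.7 size 44.5 58.7 ang -0.15
far edge x along y [62.4 62.4 62.4 62.5 62.5 62.5 62.5]
left edge y along x [50.3 50.4 50.5 50.6 50.7 50.8 50.8]
F plate [ 0.21  0.04 -0.55] T plate [ 0.002 -0.015 -0.006]
tcp in plate [33.38  2.56] 0.0623 19.43
```

Emit:
{"name": "send_rows", "arguments": {"rows": [[1,[0,-0.12,0],0],[1,[0,-0.12,0],0],[1,[0,-0.1,0],0],[1,[0,-0.1,0],0],[1,[0,-0.05,0],0],[1,[0,0,0],0],[1,[0,0,0],0]]}}

```text
t: 20.3
tool_pos: [0.5638, 0.0373, 0.0623]
tool_rot: [-3.124, 0.33, -0.0]
contact_force: [0.1, -0.7, -0.4]
opening: 0.0148
grip_force: 87.8
```

Run:
```python
from h import *
p=np.load('/tmp/p.npy');im=grab('wrist');glass(im,p);force(3,p[2]);tipos(p)
```

```text
glass in plate c 33.1 33.5 size 44.5 58.7 ang -0.16
far edge x along y [62.4 62.4 62.4 62.4 62.5 62.5 62.5]
left edge y along x [55.1 55.2 55.4 55.5 55.5 55.6 55.7]
F plate [ 0.09  0.4  -0.74] T plate [ 0.021  0.012 -0.014]
tcp in plate [33.36  7.44] 0.0623 20.45
```

Emit:
{"name": "send_rows", "arguments": {"rows": [[1,[0,-0.03,0],0],[1,[0,0,0],0]]}}

```text
t: 20.7
tool_pos: [0.5638, 0.0375, 0.0623]
tool_rot: [3.124, -0.33, -0.0]
contact_force: [0.5, -0.6, -0.3]
opening: 0.0146
grip_force: 87.8
```

Run:
```python
from h import *
p=np.load('/tmp/p.npy');force(3,p[2]);tipos(p)
```

```text
F plate [ 0.6  -0.22 -0.43] T plate [-0.053  0.028  0.025]
tcp in plate [33.36  7.67] 0.0623 20.8
```

Gap about 2 mm; stepping on.

Emit:
{"name": "send_rows", "arguments": {"rows": [[1,[0,-0.03,0],0],[1,[0,-0.03,0],0],[1,[0,0,0],0]]}}

```text
t: 21.18
tool_pos: [0.564, 0.0382, 0.0623]
tool_rot: [-3.124, 0.33, -0.0]
contact_force: [0.9, -0.1, -0.3]
opening: 0.0148
grip_force: 87.8
```

Run:
```python
from h import *
p=np.load('/tmp/p.npy');force(3,p[2]);tipos(p)
```

```text
F plate [ 0.64 -0.26 -0.51] T plate [-0.02  -0.002  0.004]
tcp in plate [33.34  8.37] 0.0623 21.27
```

Emit:
{"name": "send_rows", "arguments": {"rows": [[1,[0,-0.03,0],0],[1,[0,0,0],0]]}}

```text
t: 21.52
tool_pos: [0.5641, 0.0385, 0.0623]
tool_rot: [-3.124, 0.33, -0.0]
contact_force: [-0.4, 0.1, -0.7]
opening: 0.0148
grip_force: 87.8
```

Run:
```python
from h import *
p=np.load('/tmp/p.npy');force(3,p[2]);tipos(p)
```

```text
F plate [-0.32  0.15 -0.3 ] T plate [-0.058 -0.009 -0.001]
tcp in plate [33.38  8.64] 0.0623 21.62
```

Emit:
{"name": "send_rows", "arguments": {"rows": [[1,[0,-0.03,0],0],[1,[0,0,0],0]]}}

```text
t: 21.88
tool_pos: [0.5641, 0.0388, 0.0623]
tool_rot: [-3.124, 0.33, -0.0]
contact_force: [0.3, 0.1, -0.9]
opening: 0.0151
grip_force: 87.8
```

Run:
```python
from h import *
p=np.load('/tmp/p.npy');force(3,p[2]);tipos(p)
```

```text
F plate [-0.08  0.5  -0.39] T plate [-0.008 -0.    -0.021]
tcp in plate [33.36  8.92] 0.0623 21.98
```

Emit:
{"name": "send_rows", "arguments": {"rows": [[1,[0,-0.03,0],0],[1,[0,0,0],0]]}}

```text
t: 22.22
tool_pos: [0.5641, 0.039, 0.0623]
tool_rot: [3.124, -0.33, -0.0]
contact_force: [0.5, 0.3, -0.0]
opening: 0.0148
grip_force: 87.8
```

Run:
```python
from h import *
p=np.load('/tmp/p.npy');force(2,p[2]);tipos(p)
```

```text
F plate [-0.01  0.39 -0.04] T plate [-0.052 -0.006  0.018]
tcp in plate [33.36  9.24] 0.0623 22.27
```

Emit:
{"name": "send_rows", "arguments": {"rows": [[1,[0,-0.03,0],0],[1,[0,0,0],0]]}}

```text
t: 22.52
tool_pos: [0.5642, 0.0393, 0.0623]
tool_rot: [3.124, -0.33, 0.0]
contact_force: [0.3, -0.8, -0.2]
opening: 0.0147
grip_force: 87.8
```

Run:
```python
from h import *
p=np.load('/tmp/p.npy');force(3,p[2]);tipos(p)
```

```text
F plate [-0.19 -0.14 -0.06] T plate [-0.05   0.011 -0.002]
tcp in plate [33.37  9.51] 0.0623 22.62
```

Emit:
{"name": "send_rows", "arguments": {"rows": [[1,[0,-0.03,0],0],[1,[0,0,0],0]]}}

```text
t: 22.88
tool_pos: [0.5643, 0.0396, 0.0623]
tool_rot: [3.124, -0.33, 0.0]
contact_force: [0.2, -0.4, -0.6]
opening: 0.0148
grip_force: 87.8
```

Run:
```python
from h import *
p=np.load('/tmp/p.npy');force(2,p[2]);tipos(p)
```

```text
F plate [-0.28 -0.58 -0.61] T plate [-0.098  0.032  0.003]
tcp in plate [33.36  9.83] 0.0623 22.93
```

Emit:
{"name": "send_rows", "arguments": {"rows": [[1,[0,-0.03,0],0],[1,[0,0,0],0]]}}

```text
t: 23.18
tool_pos: [0.5643, 0.0399, 0.0623]
tool_rot: [-3.124, 0.33, 0.0]
contact_force: [1.2, 0.2, -0.4]
opening: 0.0151
grip_force: 87.8
```

Run:
```python
from h import *
p=np.load('/tmp/p.npy');glass(grab('wrist'),p);force(3,p[2]);tipos(p)
```

```text
glass in plate c 32.7 36.4 size 44.9 59.4 ang -0.16
far edge x along y [62.4 62.4 62.4 62.5 62.5 62.5 62.5]
left edge y along x [58.5 58.6 58.7 58.7 58.3 58.8 58.4]
F plate [-0.23 -0.14 -0.75] T plate [-0.053 -0.012 -0.014]
tcp in plate [33.39 10.14] 0.0623 23.32
```

Emit:
{"name": "send_rows", "arguments": {"rows": [[1,[0,-0.03,0],0],[1,[0,0,0],0]]}}

```text
t: 23.58
tool_pos: [0.5644, 0.0401, 0.0623]
tool_rot: [3.124, -0.33, -0.0]
contact_force: [-0.6, -0.6, 0.1]
opening: 0.0149
grip_force: 87.7
```

Run:
```python
from h import *
p=np.load('/tmp/p.npy');force(3,p[2]);tipos(p)
```

```text
F plate [-0.01 -0.75 -0.43] T plate [-0.115  0.006  0.015]
tcp in plate [33.38 10.35] 0.0623 23.68
```

Emit:
{"name": "send_rows", "arguments": {"rows": [[1,[0,-0.02,0],0],[1,[0,0,0],0]]}}

```text
t: 23.92
tool_pos: [0.5644, 0.0402, 0.0623]
tool_rot: [3.124, -0.33, -0.0]
contact_force: [-0.1, -2.2, -0.4]
opening: 0.0151
grip_force: 87.7
```

Run:
```python
from h import *
p=np.load('/tmp/p.npy');force(3,p[2]);tipos(p)
```

```text
F plate [-0.08 -1.76 -0.43] T plate [-0.342 -0.01   0.015]
tcp in plate [33.35 10.46] 0.0623 24.02
```

Emit:
{"name": "send_rows", "arguments": {"rows": [[1,[0,-0.02,0],0],[1,[0,-0.015,0],0],[1,[0,0,0],0]]}}

```text
t: 24.4
tool_pos: [0.5645, 0.0404, 0.0623]
tool_rot: [3.124, -0.33, -0.0]
contact_force: [-0.3, -2.5, -0.4]
opening: 0.0151
grip_force: 87.8
```

Run:
```python
from h import *
p=np.load('/tmp/p.npy');force(3,p[2]);tipos(p)
```

```text
F plate [ 0.07 -3.35 -0.25] T plate [-0.816  0.018  0.005]
tcp in plate [33.39 10.68] 0.0623 24.5
```

Emit:
{"name": "send_rows", "arguments": {"rows": [[1,[0,0,0],0],[1,[0,0,0],0],[1,[0,0,0],0],[1,[0,0,0],0]]}}

```text
t: 25.0
tool_pos: [0.5645, 0.0406, 0.0623]
tool_rot: [3.124, -0.33, -0.0]
contact_force: [-1.7, -4.4, -0.4]
opening: 0.015
grip_force: 87.8
```

Run:
```python
from h import *
p=np.load('/tmp/p.npy');glass(grab('wrist'),p);force(3,p[2]);tipos(p)
```

```text
glass in plate c 32.8 36.5 size 45.0 59.4 ang -0.16
far edge x along y [62.4 62.4 62.5 62.5 62.5 62.5 62.5]
left edge y along x [58.4 58.6 58.7 58.8 58.8 58.8 58.9]
F plate [ 0.55 -4.97 -0.  ] T plate [-1.115 -0.008 -0.008]
tcp in plate [33.4  10.79] 0.0623 25.15
```

Emit:
{"name": "send_rows", "arguments": {"rows": [[1,[0,0.01,0],0],[1,[0,0,0],0],[1,[0,0,0],0],[1,[0,0,0],0],[1,[0,0,0],0],[1,[0,0,0],0],[1,[0,0,0],0]]}}

```text
t: 26.02
tool_pos: [0.5645, 0.0405, 0.0623]
tool_rot: [3.124, -0.33, -0.0]
contact_force: [-0.8, -5.2, -0.3]
opening: 0.0149
grip_force: 87.8
```

Run:
```python
from h import *
p=np.load('/tmp/p.npy');force(3,p[2]);tipos(p); o=ctrl.get_obs()
im=load('wrist'); T=im['cam_to_world'].copy()
for n,pos in(('w5',[.533,.0541,.0621]),('w6',[.5596,.0104,.0622])):
    f=cv2.imread(f'pics/{n}.png'); f=cv2.cvtColor(cv2.resize(f,(240,250),interpolation=cv2.INTER_AREA),cv2.COLOR_BGR2RGB)
    j=dict(im); j['frame']=np.zeros_like(im['frame']); j['frame'][20:270,220:460]=f
    M=T.copy(); M[:3,3]+=np.array(pos)-o['tool_pos']; j['cam_to_world']=M; print(n); glass(j,p)
```

```text
F plate [-0.31 -5.09 -0.2 ] T plate [-1.106  0.002  0.   ]
tcp in plate [33.39 10.79] 0.0623 26.12
w5
glass in plate c 33.2 18.9 size 44.6 59.4 ang -0.16
far edge x along y [62.8 62.8 62.9 62.9 62.9 62.9 62.9]
left edge y along x [40.5 40.9 40.6 40.9 40.6 40.9 41.1]
w6
glass in plate c 33.3 18.8 size 44.9 58.9 ang -0.16
far edge x along y [62.7 62.7 62.7 62.7 62.7 62.8 62.8]
left edge y along x [40.6 40.6 40.6 41.  41.1 41.1 41. ]
```

Left fence pressed at 4–5 N for over a second; glass angle unchanged. A light check press on the far fence follows, to be sure that no gap has opened.

Emit:
{"name": "send_rows", "arguments": {"rows": [[1,[0,0.05,0],0],[1,[0,0.15,0],0],[1,[0,1.3,0],0],[1,[-1.6,0,0],0],[1,[-1.6,0,0],0],[1,[-1.55,0,0],0],[1,[0,-2,0],0],[1,[0,-2,0],0],[1,[0.5,0,0],0],[1,[0.4,0,0],0]]}}

```text
t: 27.38
tool_pos: [0.5319, 0.073, 0.0624]
tool_rot: [3.124, -0.329, 0.0]
contact_force: [0.3, -0.1, -0.5]
opening: 0.0149
grip_force: 88.0
```

Emit:
{"name": "send_rows", "arguments": {"rows": [[1,[0.1,0,0],0],[1,[0.1,0,0],0],[1,[0,0,0],0]]}}

```text
t: 27.75
tool_pos: [0.534, 0.0724, 0.0623]
tool_rot: [3.124, -0.331, -0.0]
contact_force: [-0.1, 0.2, 0.1]
opening: 0.0149
grip_force: 88.0
```

Run:
```python
from h import *
p=np.load('/tmp/p.npy');glass(grab('wrist'),p);force(3,p[2]);tipos(p)
```

```text
glass in plate c 33.1 36.4 size 59.8 44.9 ang 0.12
far edge x along y [62.8 62.9 62.9 62.9 62.9 62.9 62.9]
left edge y along x [58.6 58.3 58.7 58.4 58.7 58.4 58.7]
F plate [ 0.07  0.12 -0.46] T plate [-0.002  0.015  0.016]
tcp in plate [-3.12 35.83] 0.0623 27.9
```

Emit:
{"name": "send_rows", "arguments": {"rows": [[1,[0.06,0,0],0],[1,[0.06,0,0],0],[1,[0.04,0,0],0],[1,[0,0,0],0]]}}

```text
t: 28.4
tool_pos: [0.5356, 0.0724, 0.0623]
tool_rot: [-3.124, 0.33, 0.0]
contact_force: [-0.1, 0.8, -1.1]
opening: 0.0152
grip_force: 88.0
```

Run:
```python
from h import *
p=np.load('/tmp/p.npy');force(2,p[2]);tipos(p)
```

```text
F plate [-0.1   0.33 -1.28] T plate [-0.019  0.033  0.029]
tcp in plate [-1.47 35.97] 0.0623 28.45
```

Emit:
{"name": "send_rows", "arguments": {"rows": [[1,[0.03,0,0],0],[1,[0,0,0],0]]}}

```text
t: 28.7
tool_pos: [0.5359, 0.0723, 0.0623]
tool_rot: [-3.124, 0.33, -0.0]
contact_force: [1.3, 0.7, -0.5]
opening: 0.0148
grip_force: 88.0
```

Run:
```python
from h import *
p=np.load('/tmp/p.npy');force(2,p[2]);tipos(p)
```

```text
F plate [ 0.66  0.57 -1.02] T plate [0.005 0.021 0.005]
tcp in plate [-1.15 35.97] 0.0623 28.75
```

Emit:
{"name": "send_rows", "arguments": {"rows": [[1,[0.03,0,0],0],[1,[0,0,0],0]]}}

```text
t: 29.0
tool_pos: [0.5361, 0.0723, 0.0622]
tool_rot: [-3.124, 0.33, 0.0]
contact_force: [-0.8, -0.1, -1.0]
opening: 0.0147
grip_force: 88.0
```

Run:
```python
from h import *
p=np.load('/tmp/p.npy');force(3,p[2]);tipos(p)
```

```text
F plate [-0.37  0.3  -0.55] T plate [0.011 0.063 0.003]
tcp in plate [-0.98 35.95] 0.0623 29.1
```

Emit:
{"name": "send_rows", "arguments": {"rows": [[1,[0.03,0,0],0],[1,[0,0,0],0]]}}

```text
t: 29.35
tool_pos: [0.5362, 0.0722, 0.0622]
tool_rot: [-3.124, 0.33, 0.001]
contact_force: [-1.3, -0.7, -0.2]
opening: 0.015
grip_force: 88.0
```

Run:
```python
from h import *
p=np.load('/tmp/p.npy');force(3,p[2]);tipos(p)
```

```text
F plate [-1.37 -0.13 -0.07] T plate [0.002 0.237 0.002]
tcp in plate [-0.81 35.93] 0.0622 29.45
```

Emit:
{"name": "send_rows", "arguments": {"rows": [[1,[0.03,0,0],0],[1,[0,0,0],0],[1,[0,0,0],0]]}}

```text
t: 29.82
tool_pos: [0.5364, 0.0722, 0.0621]
tool_rot: [-3.124, 0.33, 0.001]
contact_force: [-2.2, 0.8, 0.7]
opening: 0.0146
grip_force: 88.0
```

Run:
```python
from h import *
p=np.load('/tmp/p.npy');force(3,p[2]);tipos(p)
```

```text
F plate [-2.38  0.17  0.21] T plate [-0.029  0.567 -0.006]
tcp in plate [-0.61 35.94] 0.0621 29.93
```

Emit:
{"name": "send_rows", "arguments": {"rows": [[1,[0.02,0,0],0],[1,[0,0,0],0],[1,[0,0,0],0],[1,[0,0,0],0],[1,[0,0,0],0],[1,[0,0,0],0],[1,[0,0,0],0],[1,[0,0,0],0]]}}

```text
t: 30.92
tool_pos: [0.5367, 0.0721, 0.0621]
tool_rot: [-3.124, 0.33, 0.001]
contact_force: [-5.0, 1.4, 0.1]
opening: 0.0155
grip_force: 87.9
```

Run:
```python
from h import *
p=np.load('/tmp/p.npy');force(3,p[2]);tipos(p)
```

```text
F plate [-5.11  0.29 -0.16] T plate [0.047 1.084 0.009]
tcp in plate [-0.34 35.96] 0.0621 31.02
```

Emit:
{"name": "send_rows", "arguments": {"rows": [[1,[-0.05,0,0],0],[1,[-0.15,0,0],0],[1,[-1,0,0],0],[1,[0,0,-2],0],[1,[0,0,-3],0],[1,[0,0,-2.5],0],[1,[0,0,0],-9.5],[1,[0,0,0],-9.5],[1,[0,0,0],-9.5],[1,[0,0,0],-9.5]]}}

```text
t: 32.28
tool_pos: [0.526, 0.0745, 0.1382]
tool_rot: [3.058, 0.713, 0.005]
contact_force: [0.2, -0.8, -1.1]
opening: 0.0144
grip_force: 87.9
```

Emit:
{"name": "send_rows", "arguments": {"rows": [[1,[0,0,0],-9.5],[1,[0,0,0],-9.5],[1,[0,0,0],-9],[1,[0,0,0],0],[1,[0,0,0],0]]}}

```text
t: 32.9
tool_pos: [0.5255, 0.0746, 0.1377]
tool_rot: [2.801, 1.422, 0.002]
contact_force: [1.0, -0.2, -0.7]
opening: 0.0152
grip_force: 87.9
```

Run:
```python
from h import *
p=np.load('/tmp/p.npy');o=ctrl.get_obs(); M=R.from_rotvec(o['tool_rot']).as_matrix()
print(o['t'],o['tool_pos'],np.degrees(np.arctan2(M[1,0],M[0,0])),M.T@(np.array([.5177,.2456,.0505])-o['tool_pos'])*100)
```

```text
32.9 [0.52550253 0.07457968 0.1377224 ] 53.82149940324065 [ 13.33701964 -10.73616502   8.71919904]
```

Emit:
{"name": "send_rows", "arguments": {"rows": [[1,[3.35,-2.7,0],0],[1,[3.35,-2.7,0],0],[1,[3.35,-2.7,0],-0.3],[1,[3.3,-2.65,0],0],[1,[0,0,1.5],0],[1,[0,0,1.5],0],[1,[0,0,0],0],[1,[0,0,0],0]]}}

```text
t: 33.9
tool_pos: [0.5168, 0.2449, 0.1072]
tool_rot: [2.797, 1.43, -0.0]
contact_force: [-0.1, -0.2, -0.5]
opening: 0.0151
grip_force: 87.9
```

Run:
```python
from h import *
o=ctrl.get_obs(); M=R.from_rotvec(o['tool_rot']).as_matrix()
print(o['t'],o['tool_pos'],np.degrees(np.arctan2(M[1,0],M[0,0])),M.T@(np.array([.5177,.2456,.0505])-o['tool_pos'])*100)
```

```text
33.9 [0.51681906 0.24489943 0.10716677] 54.1570110740571 [0.10999197 0.03100043 5.66664218]
```

Emit:
{"name": "send_rows", "arguments": {"rows": [[1,[0.11,0.03,1],0],[1,[0,0,1],0],[1,[0,0,0.5],0],[1,[0,0,0.5],0],[1,[0,0,0],0]]}}

```text
t: 34.52
tool_pos: [0.5172, 0.2464, 0.0768]
tool_rot: [-2.796, -1.432, 0.001]
contact_force: [-0.9, 0.2, -0.3]
opening: 0.0151
grip_force: 87.9
```

Emit:
{"name": "send_rows", "arguments": {"rows": [[1,[0,0,0.5],0],[1,[0,0,0.5],0],[1,[0,0,0.5],0],[1,[0,0,0.5],0],[1,[0,0,0.3],0],[1,[0,0,0],0]]}}

```text
t: 35.28
tool_pos: [0.5173, 0.2464, 0.0539]
tool_rot: [-2.796, -1.432, 0.001]
contact_force: [0.3, -0.1, -1.2]
opening: 0.0145
grip_force: 87.9
```

Run:
```python
from h import *
o=ctrl.get_obs(); M=R.from_rotvec(o['tool_rot']).as_matrix(); force(3,0)
print(o['t'],o['tool_pos'],M.T@(np.array([.5177,.2456,.0505])-o['tool_pos'])*100)
```

```text
F plate [ 0.07  0.01 -0.42] T plate [0.011 0.013 0.003]
35.275 [0.51731964 0.24641565 0.05392319] [-0.04378251  0.07866391  0.34231101]
```

Entered freely. Lower the last 3 mm, release gently, and rise.

Emit:
{"name": "send_rows", "arguments": {"rows": [[1,[0,0.05,0.15],0],[1,[0,0,0.1],0],[1,[0,0,0.07],0],[1,[0,0,0],0],[1,[0,0,0],0]]}}

```text
t: 36.0
tool_pos: [0.518, 0.2462, 0.0511]
tool_rot: [-2.796, -1.432, -0.0]
contact_force: [-0.6, 0.3, -1.1]
opening: 0.0147
grip_force: 87.9
```

Emit:
{"name": "send_rows", "arguments": {"rows": [[2.5,[0,0,0],0],[4,[0,0,0],0],[5,[0,0,0],0],[5,[0,0,0],0],[5,[0,0,-1],0],[5,[0,0,-3],0],[5,[0,0,-4],0],[5,[0,0,-5],0],[5,[0,0,-5],0],[5,[0,0,0],0]]}}

```text
t: 37.25
tool_pos: [0.5208, 0.2472, 0.2385]
tool_rot: [2.794, 1.432, 0.018]
contact_force: [-0.5, -0.7, 0.4]
opening: 0.05
grip_force: 0.0
```

Run:
```python
from h import *
p=np.load('/tmp/p.npy');im=grab('wrist'); print(ctrl.get_obs()['tool_pos'])
hsv=cv2.cvtColor(im['frame'],cv2.COLOR_RGB2HSV); m=((hsv[...,0]>105)&(hsv[...,0]<125)&(hsv[...,1]>150)&(hsv[...,2]>40)).astype(np.uint8)
v,u=np.where(m); W=np.array([px(im,a,b) for a,b in zip(u,v)]); d=np.hypot(W[:,0]-.5178,W[:,1]-.2453)<.03
print('handle pts',d.sum(),W[d].min(0).round(3),W[d].max(0).round(3)); t=d&(W[:,2]>.09); print('top',W[t].mean(0).round(4))
glass(im,p)
t=grab('top'); print('top cam'); glass(t,p)
```

```text
[0.51935903 0.24668852 0.23491409]
handle pts 393 [0.502 0.238 0.038] [0.528 0.257 0.099]
top [0.5182 0.2476 0.0969]
glass in plate c 34.5 35.9 size 56.2 41.9 ang 0.3
far edge x along y [62.3 62.4 61.7 62.2 62.3 62.  62.5]
left edge y along x [56.4 56.5 56.8 56.8 56.3 56.7 56.7]
top cam
glass in plate c -148.1 232.7 size 10.0 15.8 ang -26.52
far edge x along y [-147.9 -144.1]
left edge y along x [240.5 235. ]
```

```bash
python3 -c "
from station import ctrl; print(ctrl.finish_job())"
```

```text
the job is handed in; nothing more can be done
None
```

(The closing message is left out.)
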